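# Go / no-go check of a roller-tube core

## Task

Check the bore of the brown cardboard core with the two-plug gauge: push the green go plug down into the core until it is fully home, draw it out, then press the red no-go plug squarely on the same core's mouth to confirm that it is refused. Then stand the gauge upright on its plugs in the middle of the blue board and let go. Do not touch the white core with the gauge.

Things in the scene. Friction and masses are not known exactly. Their poses are not given: they have to be found in the camera images.
- gauge: Loose gauge, 0.32 kg, standing on its two plugs. Origin: midway between the plug ends, at their level; z up. Plugs 50 mm long: green go at y=+40 mm, dia 34, lowest 12 mm tapering to 20; red no-go at y=-40 mm, dia 46, flat. Aluminium bar above, 36 (x) x 136 (y) mm, z=50 to 66. Black handle over the origin, 24 (x) x 46 (y) mm, z=66 to 116: grip it across the 24. Discs on the bar show the colours.
- core: Brown cardboard core to check: fixed upright tube, bore 40 mm, outside 52, 70 tall, in a grey holder 90 x 90 x 20 mm. Origin: centre of its open mouth at rim level, 90 mm above the bench; z up. The go plug enters its full 50 mm, until the gauge's bar meets the rim, the no-go plug hanging outside beside the tube; the no-go plug is too wide and stops on the rim.
- board: The blue board on which the gauge is to be put: fixed, flat, 140 mm (x) by 200 mm (y), 8 mm thick. Origin: centre of its underside, on the bench; its top is at z = 8 mm.
- white_core: A bystander, not to be touched with the gauge: a white plastic tube of the same size in the same kind of holder, fixed. Origin: centre of its open mouth, 90 mm above the bench.
Not all that is in view belongs to the job. Several things look just like the gauge: the one meant starts nearest to the robot's base.

How it is judged:
On the way, in this order (a step that is already met when the one before it is completed fails the run):
1. the green go plug is fully home in the brown core (x of core in the frame of gauge between -0.008 and 0.008 m and y of core in the frame of gauge between 0.032 and 0.048 m and z of core in the frame of gauge above 0.042 m and angle between gauge's own z axis and vertical below 0.18 rad), for 0.2 s.
2. the red no-go plug is pressed on the brown core's mouth and is refused (x of core in the frame of gauge between -0.012 and 0.012 m and y of core in the frame of gauge between -0.052 and -0.028 m and z of core in the frame of gauge between -0.006 and 0.006 m and angle between gauge's own z axis and vertical below 0.18 rad and contact force between gauge and core above 1 N), for 0.2 s.
At the end, for the whole second after the job is handed in: The gauge stands upright (within 10 degrees) on its plugs on top of the blue board, its middle within 40 mm of the board's middle, released and at rest (horizontal distance between gauge and board below 0.04 m and z of gauge in the frame of board between 0.004 and 0.013 m and angle between gauge's own z axis and vertical below 0.18 rad and linear speed of gauge below 0.02 m/s); the robot touches nothing.
It fails at once if the gauge touches the white core (contact force between gauge and white_core above 1 N).
It also fails if it takes over 50 s, if anything falls off the work surface, if the arm or the gripper's body presses on something with over 40 N, if the wrist force passes 120 N, or if a joint passes its speed limit or range.

## Robot

A 6-joint arm with a two-finger parallel gripper is mounted at the origin on the work surface. World frame = base frame: x ahead of the robot, y to its left, z up, the work surface at z = 0. Lengths are in m, angles in rad, forces in N, time in s.
With the tool pointing down it reaches from about 0.35 to 0.875 m from the base axis. Payload 4.2 kg.
Tool frame: the origin (TCP) lies on the centre line of the jaws, within the pads' length; the fingertips stand 22 mm ahead of it and the grasp point (between the pads) lies 3 mm ahead of it (bot.tips_ahead is the distance from the TCP to the fingertips, in m); z points along the fingers, x is the direction in which the jaws open and shut, and the axes are right-handed (so a half turn about z gives the same grasp; the last joint's range is limited). The gripper opens to 87 mm and grips with 3 to 60 N. Pads are 19 mm wide; open, the fingers measure 117 mm over their backs; the gripper's body (75 mm by 190 mm) begins 51 mm behind the grasp point.
Start: joints at [1.513, 0.385, 0.008, 0, -1.194, -0.259], TCP at [0.195, 0.594, 0.245] pointing down, gripper open.
Joint ranges: [-3.14, 3.14], [-1.21, 2.06], [-1.07, 1.41], [-3.16, 2.05], [-2.99, -0.16], [-3.1, 3.1]. Speed limits (rad/s): [2.79, 2.79, 3.14, 3.14, 3.14, 3.14].

## Interface

Orientations are given as a rotation vector (axis times angle).
In Python, from station import bot, read_camera, camera_model, models gives the robot as it stands.
- The arm moves only by the tool carry_out, never from a script. Its argument "moves" is one flat list of numbers, 7 for each row, row after row: the finger opening in cm, from 0 to 8.7, then the shift along the tool's x, y, z in cm, then the turn, a rotation vector about the tool's x, y, z in degrees. In form: [fingers, tx, ty, tz, ax, ay, az, fingers, tx, ty, tz, ax, ay, az, ...]. A call has 1 to 12 rows; each row shifts and turns the commanded pose from where the row before left it, along the tool's axes as they then stand; what a row does not reach is not made up. A row lasts 1/12 s, in which the tool goes at most 41.7 mm and 7.16 degrees, less where a joint would pass 70% of its speed; a pose out of reach is approached as far as the arm can. A call is refused whole if a number of a shift passes 4.17 or a number of a turn 7.16, either way. A call with a gripper value outside its range is refused whole. The fingers move at their own pace and stop on an object; "grip_force" is the grip in N (left out, the last holds). Time passes only in rows, so rows that do not move let the fingers close. It gives the time, the measured TCP pose, the force and the opening at its end, in the units of the state.
- bot.read_state(): the state, without advancing time (a new reading comes with each control period).
- read_camera(name): name is "scene" or "top" or "wrist"; returns the picture (384x512x3 uint8, red, green, blue); there is no depth.
- camera_model(name): a dict with "fovy" (degrees; the focal length in pixels is half the picture's height over the tangent of half this angle, whatever the lens; pixels are square), "cx", "cy" (the principal point, pixels), "D" ([k1, k2, p1, p2, k3] as OpenCV has them; the pictures are not rectified), "extrinsics" (4x4, takes a point from world to camera coordinates). Camera axes: x right, y down, z forward; pixel columns grow to the right and rows downward; lengths in m; the calibration is good to about 2 mm. A picture is of the moment at which its call begins: read the wrist's pose just before it. camera_model takes no time and is no camera call; for the wrist camera it gives the pose at the moment of the call.
- bot.finish_job(): hands the job in, once; it reports no verdict.
Trained networks look in the newest picture that a camera, given by its name, has taken for a name from the list of things; names that differ only in an ending like _2 or _b are one class to them, and where a whole thing is asked for, a point or a joint stands for the part that bears it (a point fixed in the world has none). Each returns a list of dicts, best first, with "p" (0 to 1); they miss things now and then, are a little off and sometimes report something else, mostly with a low value. They report only what shows in the picture. A call takes as long as a camera call. They do not tell look-alikes from the thing itself.
- models.boxes_of(camera, thing): "box" ([left, top, right, bottom] in pixels, round what is visible of it).
- models.spot_point(camera, thing): "location" ([column, row] in pixels: a listed point, or the origin of a listed thing).
The state is a dict: "time": time; "qpos": joint angles; "qvel": joint speeds; "effort": joint torques, N m; "eef_pos": TCP position; "orientation": TCP orientation; "ft_force": force on the tool from outside, world axes, zero at the start; "wrist_torque": the same for the moment, N m; "gripper_width": opening from 0.0 (shut) to 1.0 (fully open).
Only numpy, scipy, OpenCV 4.12 (cv2) and the standard library are available. Lean on these libraries where they do the work, as an engineer would, in place of code of your own. Each camera call takes 0.05 s, during which the arm holds its last target.

## Working session

There is one attempt and no reset: what is moved stays moved. The work goes in short steps, Python scripts to look and compute and a tool call to move; the robot and the scene stay as the last step left them, time stands still between calls to the robot, and variables do not carry over. Pictures are saved under pics/ and viewed, and the job is handed in when it is done.

Besides the shell and the picture viewer there is one more tool, called as name(argument=value, ...) on one line, values as JSON. carry_out: Moves the arm, as the interface text tells. Its arguments: {"type":"object","properties":{"moves":{"type":"array"},"grip_force":{"type":"number"}},"required":["moves"]}

```bash
mkdir -p pics; ls
python3 - <<'E'
from station import bot, read_camera, camera_model, models
import cv2
for n in ("scene","top","wrist"):
    im=read_camera(n); cv2.imwrite(f"pics/{n}0.png",im[...,::-1])
    m=camera_model(n); print(n,m["fovy"],m["cx"],m["cy"],m["D"]); print(m["extrinsics"])
    for t in("gauge","core","board","white_core"):
        print(t,[(d["p"],d["box"]) for d in models.boxes_of(n,t)][:5],[(d["p"],d["location"]) for d in models.spot_point(n,t)][:5])
print(bot.read_state())
E
```

```text
pics
scene 49.19832350540172 255.8213851088928 192.48626348038417 [-0.01886482  0.          0.          0.          0.        ]
[[-0.65164039  0.75818708  0.02274112  0.25299986]
 [ 0.41623922  0.38248775 -0.82489274 -0.16588673]
 [-0.63412122 -0.52806767 -0.56483167  1.41572172]
 [ 0.          0.          0.          1.        ]]
gauge [(0.93, [215.5, 154.5, 265.9, 200.1]), (0.85, [416.2, 198.3, 448.2, 260.1]), (0.58, [251.5, 185.2, 305.1, 240.6])] [(0.97, [274.9, 227.6]), (0.72, [429.2, 244.0]), (0.63, [240.9, 193.3])]
core [(0.66, [123.6, 163.8, 167.5, 212.4])] [(0.72, [141.1, 168.5]), (0.25, [180.9, 243.6])]
board [(0.79, [137.8, 212.6, 225.7, 269.7])] [(0.93, [181.0, 241.2])]
white_core [(0.8, [255.7, 247.9, 321.4, 310.2])] [(0.72, [288.2, 257.6])]
top 48.67041169471917 251.14303861345348 190.22913493715822 [-0.01005713  0.          0.          0.          0.        ]
[[-0.00621435 -0.99997147 -0.00429514  0.09870808]
 [-0.98218295  0.00691046 -0.18780015  0.48296684]
 [ 0.18782447  0.00305156 -0.98219787  1.27260676]
 [ 0.          0.          0.          1.        ]]
gauge [(0
[... 777 characters left out ...]
re [] []
board [] []
white_core [] []
{'time': 1.35, 'qpos': array([ 1.51258700e+00,  3.84711769e-01,  7.91818766e-03,  8.53139054e-06,
       -1.19398121e+00, -2.58611800e-01]), 'qvel': array([ 0.00055811,  0.00107361,  0.00075739, -0.00062254, -0.00064286,
        0.00014648]), 'effort': array([-8.41045294e-04, -3.90468156e+01,  1.87621039e+01,  4.22443092e+00,
        1.54200912e-02, -3.04997081e-05]), 'eef_pos': array([0.19468295, 0.59389937, 0.24455137]), 'orientation': array([-1.84318990e+00,  2.54403836e+00,  1.83110285e-05]), 'ft_force': array([-0.26868913, -0.12103154,  0.41663605]), 'wrist_torque': array([-0.04565282,  0.04451272,  0.00930393]), 'gripper_width': 1.0046383977256852}
```

Run:
```python
import cv2,numpy as np
s=cv2.imread("pics/scene0.png")[130:330,100:480]; cv2.imwrite("pics/s1.png",cv2.resize(s,None,fx=2.1,fy=2.1,interpolation=3))
s=cv2.imread("pics/top0.png")[100:300,100:400]; cv2.imwrite("pics/t1.png",cv2.resize(s,None,fx=2.6,fy=2.6,interpolation=3))
```

```text
(no output)
```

View pics/s1.png

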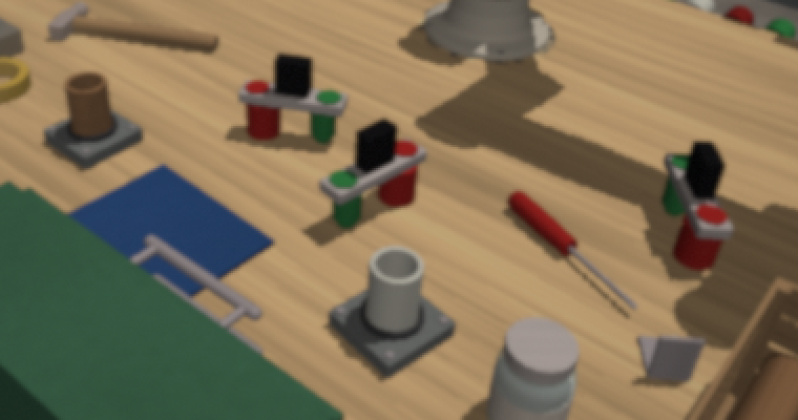

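View pics/t1.png

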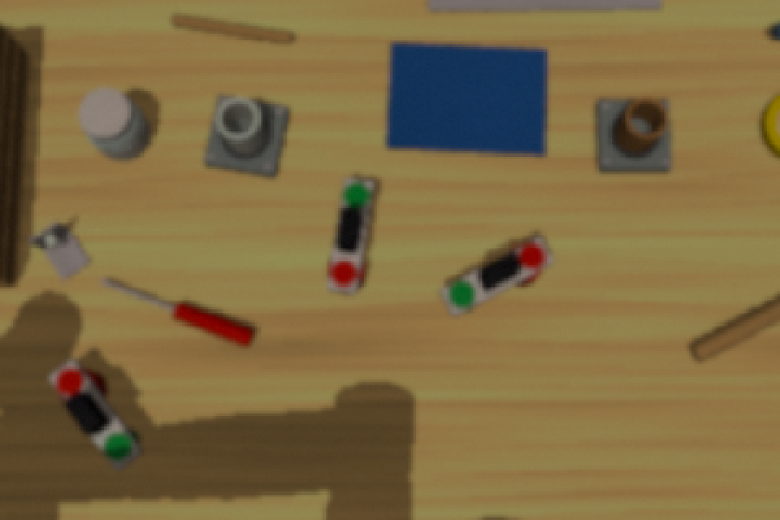

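View pics/wrist0.png

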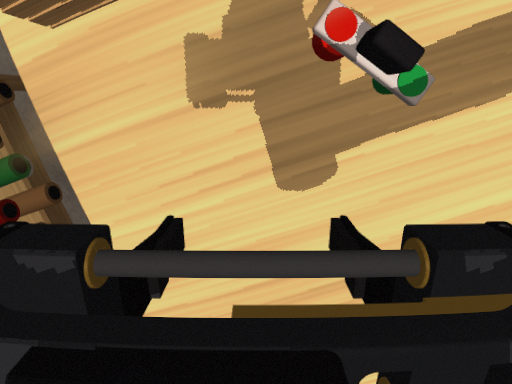

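The top view (crop coordinates/2.6+100) shows three gauges, near pixels (137,259), (234,188) and (291,204). The brown core is at about (347,144), the white core at (194,143) and the board at (281,138). Next I'll locate all three gauges from their discs.

```bash
cat > h.py <<'E'
import numpy as np,cv2
def ray(m,px):
    f=192/np.tan(np.radians(m["fovy"])/2)
    K=np.array([[f,0,m["cx"]],[0,f,m["cy"]],[0,0,1.]])
    u=cv2.undistortPoints(np.array([[px]],float),K,np.array(m["D"],float))[0,0]
    E=np.array(m["extrinsics"]);R=E[:3,:3]
    return -R.T@E[:3,3], R.T@np.array([u[0],u[1],1.])
def onz(m,px,z):
    c,d=ray(m,px); return c+d*(z-c[2])/d[2]
def proj(m,P):
    f=192/np.tan(np.radians(m["fovy"])/2)
    K=np.array([[f,0,m["cx"]],[0,f,m["cy"]],[0,0,1.]])
    E=np.array(m["extrinsics"])
    return cv2.projectPoints(np.array(P,float).reshape(-1,3),cv2.Rodrigues(E[:3,:3])[0],E[:3,3],K,np.array(m["D"],float))[0][:,0]
def blobs(im,col,mina=20,v0=60):
    h=cv2.cvtColor(im,cv2.COLOR_RGB2HSV).astype(int)
    H,S,V=h[...,0],h[...,1],h[...,2]
    mk=((H<8)|(H>172)) if col=="red" else ((H>45)&(H<85))
    mk=mk&(S>150)&(V>v0)
    n,l,st,c=cv2.connectedComponentsWithStats(mk.astype(np.uint8))
    return [(c[i].round(1),st[i].tolist()) for i in range(1,n) if st[i][4]>=mina]
E
python3 - <<'E'
from h import *
from station import camera_model
im=cv2.imread("pics/top0.png")[...,::-1]; m=camera_model("top")
for col in("red","green"):
    for c,s in blobs(im,col): print(col,c,s,onz(m,c,.066).round(3))
for n,g in dict(g1=((126.9,246.5),(145.8,271.5)),g2=((232,205),(237,174.5)),g3=((304.5,199),(277.5,213))).items():
    r,g=[onz(m,p,.066) for p in g]; mid=(r+g)/2; print(n,r,g,mid,"dist",np.hypot(*mid[:2]),"len",np.linalg.norm(r-g))
print("core",onz(m,(347.3,143.1),.09),"white",onz(m,(194.1,143.4),.09),"board",onz(m,(280.9,137.7),.0))
m=camera_model("scene");print("core",onz(m,(141.1,168.5),.09),"white",onz(m,(288.2,257.6),.09),"board",onz(m,(181,241),.0))
w=cv2.imread("pics/wrist0.png")[...,::-1];m=camera_model("wrist")
for col in("red","green"):
    for c,s in blobs(w,col): print(col,c,s,onz(m,c,.066).round(3))
E
```

```text
red [303.7 198. ] [299, 193, 10, 10, 76] [ 0.455 -0.064  0.066]
red [232.2 204.6] [227, 201, 13, 9, 72] [0.436 0.153 0.066]
red [182.  224.2] [167, 217, 30, 16, 201] [0.377 0.305 0.066]
red [126.5 246.7] [122, 242, 10, 11, 85] [0.311 0.469 0.066]
green [236.7 174.8] [233, 171, 8, 8, 46] [0.528 0.14  0.066]
green [277.  212.6] [274, 209, 7, 8, 49] [0.41  0.018 0.066]
green [144.8 270.4] [141, 268, 9, 6, 44] [0.241 0.411 0.066]
g1 [0.3111515  0.46787551 0.066     ] [0.23740078 0.40833703 0.066     ] [0.27427614 0.43810627 0.066     ] dist 0.516879583712688 len 0.09478396030032453
g2 [0.43449754 0.15389259 0.066     ] [0.52941253 0.13870249 0.066     ] [0.48195504 0.14629754 0.066     ] dist 0.5036701561397723 len 0.09612280134418169
g3 [ 0.45144911 -0.06683791  0.066     ] [0.40906168 0.01612062 0.066     ] [ 0.4302554  -0.02535864  0.066     ] dist 0.43100205240294664 len 0.0931601412255169
core [ 0.62014859 -0.20019212  0.09      ] white [0.62268225 0.26945456 0.09      ] board [ 0.66786035 -0.00345447  0.        ]
core [ 0.61263233 -0.20100498  0.09      ] white [0.62319436 0.28281245 0.09      ] board [0.66727221 0.0069031  0.        ]
red [340.6  23.9] [325, 7, 32, 35, 874] [0.312 0.469 0.066]
red [324.6  49.5] [312, 34, 31, 27, 435] [0.293 0.49  0.066]
red [  1.8 220.1] [0, 215, 6, 9, 32] [0.235 0.908 0.066]
green [412.5  81. ] [398, 65, 29, 31, 671] [0.237 0.41  0.066]
green [  6.5 177.8] [0, 173, 17, 11, 103] [0.28  0.872 0.066]
```

Three things look like the gauge: (137,259) at 0.52 m from the base, (234,188) at 0.50 m, and (291,204) at 0.43 m. The third is nearest, so I choose it. I'll check it with a close crop and plan the reach.

```bash
cat >> h.py <<'E'
from scipy.spatial.transform import Rotation as Rn
def rows(st,tgt,yaw,g,n,pos=None,R=None):
    """world tgt pos, tool x axis yaw(deg), tool down; n rows"""
    p=np.array(st["eef_pos"] if pos is None else pos,float); R=Rn.from_rotvec(st["orientation"]) if R is None else R
    a=np.radians(yaw); x=np.array([np.cos(a),np.sin(a),0]); z=np.array([0,0,-1.])
    T=Rn.from_matrix(np.stack([x,np.cross(z,x),z],1))
    dr=(R.inv()*T).as_rotvec(degrees=True); w=(np.array(tgt)-p)
    print("turn",dr.round(1),"shift",w.round(4),"per row",dr.round(2)/n,np.linalg.norm(w)*1000/n)
    out=[]
    for i in range(n):
        s=R.inv().apply(w/n)*100; out+= [g,*s.round(2).tolist(),*(dr/n).round(2).tolist()]
        R=R*Rn.from_rotvec(dr/n,degrees=True)
    print([round(v,2)+0 for v in out])
def toolyaw(st):
    x=Rn.from_rotvec(st["orientation"]).as_matrix(); return np.degrees(np.arctan2(x[1,0],x[0,0])), x[:,2]
E
python3 - <<'E'
from h import *
from station import bot
st=bot.read_state(); print(toolyaw(st))
rows(st,(.43,-.025,.25),-153,8.7,22); rows(st,(.43,-.025,.25),27,8.7,22)
s=cv2.imread("pics/top0.png")[180:230,260:320]; cv2.imwrite("pics/t2.png",cv2.resize(s,None,fx=8,fy=8,interpolation=3))
E
```

```text
(np.float64(-108.15233333955426), array([ 9.17245403e-06,  2.10408115e-05, -1.00000000e+00]))
turn [ 0.   0.  44.8] shift [ 0.2353 -0.6189  0.0054] per row [0.         0.         2.03863636] 30.097645387145214
[8.7, 2.34, -1.89, -0.02, 0.0, 0.0, 2.04, 8.7, 2.27, -1.97, -0.02, 0.0, 0.0, 2.04, 8.7, 2.2, -2.05, -0.02, 0.0, 0.0, 2.04, 8.7, 2.12, -2.13, -0.02, 0.0, 0.0, 2.04, 8.7, 2.05, -2.21, -0.02, 0.0, 0.0, 2.04, 8.7, 1.97, -2.28, -0.02, 0.0, 0.0, 2.04, 8.7, 1.89, -2.35, -0.02, 0.0, 0.0, 2.04, 8.7, 1.8, -2.41, -0.02, 0.0, 0.0, 2.04, 8.7, 1.71, -2.47, -0.02, 0.0, 0.0, 2.04, 8.7, 1.63, -2.53, -0.02, 0.0, 0.0, 2.04, 8.7, 1.53, -2.59, -0.02, 0.0, 0.0, 2.04, 8.7, 1.44, -2.64, -0.02, 0.0, 0.0, 2.04, 8.7, 1.35, -2.69, -0.02, 0.0, 0.0, 2.04, 8.7, 1.25, -2.74, -0.02, 0.0, 0.0, 2.04, 8.7, 1.15, -2.78, -0.02, 0.0, 0.0, 2.04, 8.7, 1.05, -2.82, -0.02, 0.0, 0.0, 2.04, 8.7, 0.95, -2.86, -0.02, 0.0, 0.0, 2.04, 8.7, 0.85, -2.89, -0.02, 0.0, 0.0, 2.04, 8.7, 0.75, -2.92, -0.02, 0.0, 0.0, 2.04, 8.7, 0.64, -2.94, -0.02, 0.0, 0.0, 2.04, 8.7, 0.54, -2.96, -0.02, 0.0, 0.0, 2.04, 8.7, 0.43, -2.98, -0.02, 0.0, 
[... 341 characters left out ...]
6.14, 8.7, 2.98, -0.43, -0.02, 0.0, 0.0, -6.14, 8.7, 3.01, -0.11, -0.02, 0.0, 0.0, -6.14, 8.7, 3.0, 0.21, -0.02, 0.0, 0.0, -6.14, 8.7, 2.96, 0.53, -0.02, 0.0, 0.0, -6.14, 8.7, 2.89, 0.85, -0.02, 0.0, 0.0, -6.14, 8.7, 2.78, 1.15, -0.02, 0.0, 0.0, -6.14, 8.7, 2.64, 1.44, -0.02, 0.0, 0.0, -6.14, 8.7, 2.47, 1.72, -0.02, 0.0, 0.0, -6.14, 8.7, 2.28, 1.97, -0.02, 0.0, 0.0, -6.14, 8.7, 2.05, 2.2, -0.02, 0.0, 0.0, -6.14, 8.7, 1.8, 2.41, -0.02, 0.0, 0.0, -6.14, 8.7, 1.54, 2.59, -0.02, 0.0, 0.0, -6.14, 8.7, 1.25, 2.74, -0.02, 0.0, 0.0, -6.14, 8.7, 0.95, 2.86, -0.02, 0.0, 0.0, -6.14, 8.7, 0.64, 2.94, -0.02, 0.0, 0.0, -6.14, 8.7, 0.32, 2.99, -0.02, 0.0, 0.0, -6.14, 8.7, 0.0, 3.01, -0.02, 0.0, 0.0, -6.14]
```

View pics/t2.png

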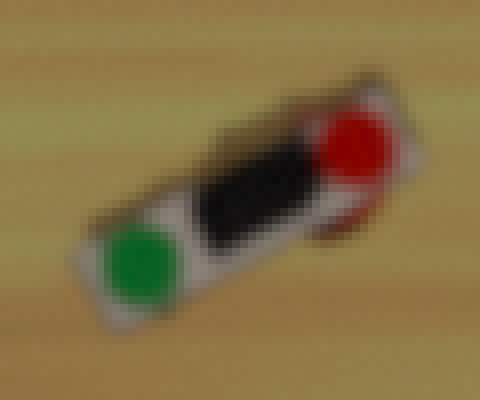

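The crop shows the chosen gauge: green disc at top-image pixel (277,213), red at (304,198), handle between them. Now I'll move above it.

carry_out(moves=[8.7,2.34,-1.89,0,0,0,2.04,8.7,2.27,-1.97,0,0,0,2.04,8.7,2.2,-2.05,0,0,0,2.04,8.7,2.12,-2.13,0,0,0,2.04,8.7,2.05,-2.21,0,0,0,2.04,8.7,1.97,-2.28,0,0,0,2.04,8.7,1.89,-2.35,0,0,0,2.04,8.7,1.8,-2.41,0,0,0,2.04,8.7,1.71,-2.47,0,0,0,2.04,8.7,1.63,-2.53,0,0,0,2.04,8.7,1.53,-2.59,0,0,0,2.04])

```text
time: 2.27
eef_pos: [0.3125, 0.2831, 0.2448]
orientation: [-1.311, 2.854, 0.001]
ft_force: [0.5, 0.6, 0.8]
gripper_width: 1.001
```

carry_out(moves=[8.7,1.44,-2.64,0,0,0,2.04,8.7,1.35,-2.69,0,0,0,2.04,8.7,1.25,-2.74,0,0,0,2.04,8.7,1.15,-2.78,0,0,0,2.04,8.7,1.05,-2.82,0,0,0,2.04,8.7,0.95,-2.86,0,0,0,2.04,8.7,0.85,-2.89,0,0,0,2.04,8.7,0.75,-2.92,0,0,0,2.04,8.7,0.64,-2.94,0,0,0,2.04,8.7,0.54,-2.96,0,0,0,2.04,8.7,0.43,-2.98,0,0,0,2.04])

```text
time: 3.18
eef_pos: [0.43, -0.0267, 0.2449]
orientation: [-0.73, 3.055, 0.0]
ft_force: [0.4, 0.2, -0.1]
gripper_width: 0.999
```

```bash
cat > look.py <<'E'
import sys
from h import *
from station import bot, read_camera, camera_model, models
st=bot.read_state(); m=camera_model("wrist"); im=read_camera("wrist"); cv2.imwrite(f"pics/{sys.argv[1]}.png",im[...,::-1])
print("t",st["time"],"pos",st["eef_pos"].round(4),"yaw",toolyaw(st),"F",st["ft_force"].round(1),"q",st["qpos"].round(2),"gw",st["gripper_width"])
np.save("m.npy",m,allow_pickle=True)
for col in("red","green"):
    for c,s in blobs(im,col,100): print(col,c,s,onz(m,c,.066).round(4))
E
python3 look.py w2
```

```text
t 3.1833 pos [ 0.43   -0.0267  0.2449] yaw (np.float64(-153.13111760382867), array([ 1.00501637e-03,  3.06858809e-04, -9.99999448e-01])) F [ 0.4  0.2 -0.1] q [ 0.32  0.05 -0.44  0.   -1.09  0.15] gw 0.9990717777022051
red [254.2 129.3] [240, 115, 30, 30, 711] [ 0.4535 -0.0665  0.066 ]
red [188.3 294.7] [176, 284, 25, 22, 429] [0.4354 0.1541 0.066 ]
green [256.  214.8] [243, 206, 27, 20, 428] [0.4082 0.0188 0.066 ]
green [141.4 234.3] [132, 229, 21, 13, 164] [0.5176 0.1025 0.066 ]
```

View pics/w2.png

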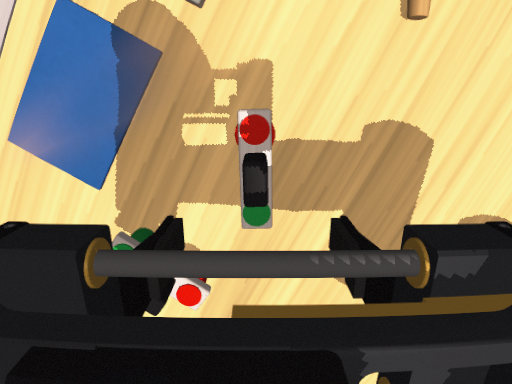

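The wrist view shows the chosen gauge centred near (256,170): red disc at (254,129), green at (256,215), with the jaws to either side. I'll refine its midpoint from the bar's ends.

Run:
```python
from h import *
from station import bot,models,camera_model
m=np.load("m.npy",allow_pickle=True).item()
a=onz(m,(255,109.5),.066);b=onz(m,(256.7,228.3),.066);print(a,b,(a+b)/2,np.linalg.norm(a-b),np.degrees(np.arctan2(*(b-a)[1::-1])))
im=cv2.imread("pics/w2.png")[95:240,215:300]; cv2.imwrite("pics/w2c.png",cv2.resize(im,None,fx=4,fy=4))
st=bot.read_state()
mid=(a+b)/2
rows(st,(mid[0],mid[1],.096),-152.5,8.7,8)
```

```text
[ 0.46199576 -0.08515577  0.066     ] [0.39988881 0.03345877 0.066     ] [ 0.43094228 -0.0258485   0.066     ] 0.13389056411764183 117.63669623500864
turn [-0.1 -0.  -0.9] shift [-0.0004  0.0038 -0.1488] per row [-0.0125  -0.00125 -0.1125 ] 18.6042575101718
[8.7, -0.02, 0.05, 1.86, -0.01, 0.0, -0.11, 8.7, -0.02, 0.05, 1.86, -0.01, 0.0, -0.11, 8.7, -0.02, 0.05, 1.86, -0.01, 0.0, -0.11, 8.7, -0.02, 0.05, 1.86, -0.01, 0.0, -0.11, 8.7, -0.02, 0.05, 1.86, -0.01, 0.0, -0.11, 8.7, -0.02, 0.05, 1.86, -0.01, 0.0, -0.11, 8.7, -0.02, 0.04, 1.86, -0.01, 0.0, -0.11, 8.7, -0.02, 0.04, 1.86, -0.01, 0.0, -0.11]
```

View pics/w2c.png

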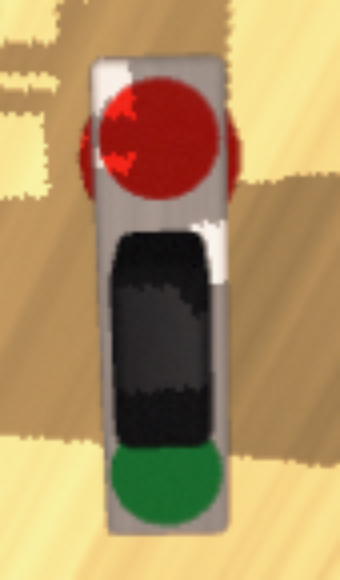

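carry_out(moves=[8.7,0,0.1,2,0,0,-0.2,8.7,0,0.1,2,0,0,-0.2,8.7,0,0.1,2,0,0,-0.2,8.7,0,0.1,2,0,0,-0.1,8.7,0,0,2,0,0,0,8.7,0,0,2,0,0,0,8.7,0,0,1.5,0,0,0,8.7,0,0,0,0,0,0,8.7,0,0,0,0,0,0])

```text
time: 3.98
eef_pos: [0.4278, -0.0217, 0.1094]
orientation: [0.751, -3.049, 0.001]
ft_force: [0.4, -0.1, 1.8]
gripper_width: 0.999
```

```bash
python3 look.py w3
```

```text
t 3.9833 pos [ 0.4278 -0.0217  0.1094] yaw (np.float64(-152.3104391162093), array([-1.24790925e-03, -7.19311872e-04, -9.99998963e-01])) F [ 0.4 -0.1  1.8] q [ 0.33  0.22 -0.64  0.   -0.72  0.15] gw 0.9993449047396974
red [254.  140.9] [229, 115, 51, 52, 2114] [ 0.4536 -0.0668  0.066 ]
red [284.7 148.4] [283, 133, 5, 32, 114] [ 0.4347 -0.0715  0.066 ]
red [223.6 147.7] [221, 134, 6, 30, 106] [ 0.4683 -0.0544  0.066 ]
red [164.3 313.7] [148, 310, 34, 8, 176] [0.4537 0.0776 0.066 ]
green [255.7 288.9] [235, 280, 42, 15, 277] [0.4038 0.0262 0.066 ]
```

View pics/w3.png

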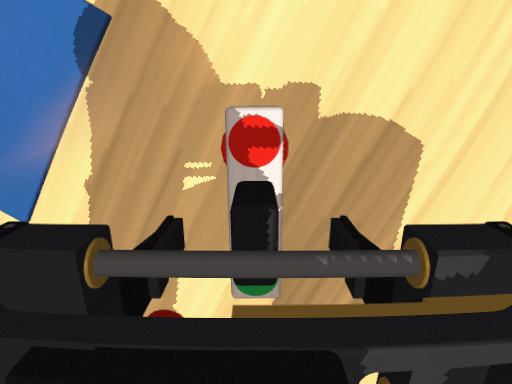

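carry_out(moves=[8.7,-0.1,-0.5,0.7,0,0,0,8.7,0,0,0.7,0,0,0,1.5,0,0,0,0,0,0,1.5,0,0,0,0,0,0,1.5,0,0,0,0,0,0,1.5,0,0,0,0,0,0,1.5,0,0,0,0,0,0,1.5,0,0,0,0,0,0,1.5,0,0,0,0,0,0,1.5,0,0,0,0,0,0], grip_force=45)

```text
time: 4.87
eef_pos: [0.4311, -0.0255, 0.0956]
orientation: [-0.751, 3.05, 0.0]
ft_force: [0.2, -1.6, 0.3]
gripper_width: 0.479
```

```bash
python3 look.py w4
```

```text
t 4.8667 pos [ 0.4311 -0.0255  0.0956] yaw (np.float64(-152.32746403569593), array([ 1.37493433e-04,  4.80663800e-05, -9.99999989e-01])) F [ 0.2 -1.6  0.3] q [ 0.32  0.24 -0.65 -0.   -0.68  0.16] gw 0.47873467647227974
red [255.9 152.8] [229, 125, 55, 56, 2415] [ 0.4536 -0.0667  0.066 ]
red [223.4 159. ] [221, 144, 6, 32, 115] [ 0.4685 -0.0548  0.066 ]
red [288.7 159. ] [287, 144, 5, 32, 120] [ 0.4352 -0.0723  0.066 ]
```

carry_out(moves=[1.5,0,0,0,0,0,0,1.5,0,0,0,0,0,0,1.5,0,0,0,0,0,0,1.5,0,0,0,0,0,0,1.5,0,0,0,0,0,0,1.5,0,0,0,0,0,0])

```text
time: 5.42
eef_pos: [0.4311, -0.0255, 0.0956]
orientation: [-0.751, 3.05, 0.0]
ft_force: [-0.2, -0.3, -0.3]
gripper_width: 0.273
```

```bash
python3 look.py w5
python3 - <<'E'
from station import bot,read_camera,camera_model,models
from h import *
import cv2
im=read_camera("top");m=camera_model("top");cv2.imwrite("pics/t5.png",im[...,::-1])
s=read_camera("scene");cv2.imwrite("pics/s5.png",s[...,::-1])
for n in("core","white_core","board"):
  for c in("top","scene"):
    for d in models.spot_point(c,n)[:2]: print(n,c,d["p"],d["location"],onz(camera_model(c),d["location"],0 if n=="board" else .09).round(4))
E
```

```text
t 5.4167 pos [ 0.4311 -0.0255  0.0956] yaw (np.float64(-152.33316403269302), array([ 8.03347139e-06,  4.00040818e-06, -1.00000000e+00])) F [-0.2 -0.3 -0.3] q [ 0.32  0.24 -0.65 -0.   -0.68  0.16] gw 0.27349871110103247
red [256.  152.8] [229, 126, 55, 55, 2413] [ 0.4536 -0.0668  0.066 ]
red [223.5 158.5] [221, 144, 5, 31, 113] [ 0.4686 -0.0552  0.066 ]
red [288.8 159.6] [287, 144, 5, 32, 119] [ 0.435  -0.0721  0.066 ]
green [ 81.9 304.3] [59, 292, 40, 23, 638] [0.5119 0.0829 0.066 ]
core top 0.98 [347.2, 144.8] [ 0.6147 -0.1996  0.09  ]
core scene 0.59 [141.3, 168.9] [ 0.6135 -0.199   0.09  ]
white_core top 0.95 [188.9, 144.6] [0.619  0.2853 0.09  ]
white_core top 0.5 [279.6, 140.2] [0.6309 0.0071 0.09  ]
white_core scene 0.9 [288.3, 257.6] [0.6231 0.283  0.09  ]
board top 0.68 [281.0, 139.8] [ 0.6607 -0.0036  0.    ]
board scene 0.55 [179.0, 245.0] [0.6797 0.0142 0.    ]
```

The handle is gripped: the opening is 24 mm, and the TCP agrees with the bar's centre to about 1 mm. Next I'll lift it and move it partway, to a spot where the wrist camera can see the core.

Run:
```python
from h import *
from station import bot
m=np.load("m.npy",allow_pickle=True).item()
for z in(.05,.03,0):
    print(z,((onz(m,(221.5,159.5),z)+onz(m,(291.5,159.5),z))/2).round(4), np.linalg.norm(onz(m,(221.5,159.5),z)-onz(m,(291.5,159.5),z)))
st=bot.read_state(); p=st["eef_pos"]
# above no-go-side standoff: core 0.12 m ahead along -tool y
u=np.array([np.cos(np.radians(117.67)),np.sin(np.radians(117.67))]); c=np.array([.614,-.1995])
for s in (.10,.13): print(s,c+u*s)
rows(st,(*(c+u*.12),.24),-152.33,1.5,8,pos=(p[0],p[1],.24))
```

```text
0.05 [ 0.45   -0.0607  0.05  ] 0.04413505339248259
0.03 [ 0.4482 -0.0572  0.03  ] 0.04890673237955781
0 [ 0.4454 -0.052   0.    ] 0.05606425086017075
0.1 [ 0.56756216 -0.11093631]
0.13 [ 0.55363081 -0.0843672 ]
turn [-0.  0. -0.] shift [ 0.1272 -0.0677  0.    ] per row [-0.  0. -0.] 18.006923679038035
[1.5, -1.01, -1.49, 0.0, 0.0, 0.0, 0.0, 1.5, -1.01, -1.49, 0.0, 0.0, 0.0, 0.0, 1.5, -1.01, -1.49, 0.0, 0.0, 0.0, 0.0, 1.5, -1.01, -1.49, 0.0, 0.0, 0.0, 0.0, 1.5, -1.01, -1.49, 0.0, 0.0, 0.0, 0.0, 1.5, -1.01, -1.49, 0.0, 0.0, 0.0, 0.0, 1.5, -1.01, -1.49, 0.0, 0.0, 0.0, 0.0, 1.5, -1.01, -1.49, 0.0, 0.0, 0.0, 0.0]
```

carry_out(moves=[1.5,0,0,-1,0,0,0,1.5,0,0,-2.5,0,0,0,1.5,0,0,-3.5,0,0,0,1.5,0,0,-3.5,0,0,0,1.5,0,0,-2.5,0,0,0,1.5,0,0,-1.4,0,0,0])

```text
time: 6.37
eef_pos: [0.4317, -0.0254, 0.2422]
orientation: [-0.75, 3.046, 0.0]
ft_force: [0.6, -0.1, -4.9]
gripper_width: 0.272
```

carry_out(moves=[1.5,-0.6,-0.9,0,0,0,0,1.5,-1.1,-1.6,0,0,0,0,1.5,-1.2,-1.7,0,0,0,0,1.5,-1.2,-1.7,0,0,0,0,1.5,-1.2,-1.7,0,0,0,0,1.5,-1.2,-1.7,0,0,0,0,1.5,-1,-1.6,0,0,0,0,1.5,-0.5,-1,0,0,0,0,1.5,0,0,0,0,0,0,1.5,0,0,0,0,0,0])

```text
time: 7.2
eef_pos: [0.5563, -0.0941, 0.2374]
orientation: [0.748, -3.047, -0.002]
ft_force: [0.1, 0.8, -3.5]
gripper_width: 0.271
```

```bash
python3 look.py w6
python3 - <<'E'
from station import models
from h import *
m=np.load("m.npy",allow_pickle=True).item()
for d in models.spot_point("wrist","core")[:3]: print(d,onz(m,d["location"],.09).round(4))
E
```

```text
t 7.2 pos [ 0.5563 -0.0941  0.2374] yaw (np.float64(-152.4068211844631), array([-4.51365715e-03,  4.19060688e-04, -9.99989726e-01])) F [ 0.1  0.8 -3.5] q [ 0.12  0.29 -0.15 -0.   -1.13  0.36] gw 0.2711096934795156
red [255.9 152.8] [229, 125, 55, 56, 2413] [ 0.5668 -0.1134  0.066 ]
red [223.4 158.8] [221, 144, 5, 31, 114] [ 0.5943 -0.0918  0.066 ]
red [288.6 158.8] [287, 144, 5, 31, 106] [ 0.5332 -0.1238  0.066 ]
{'location': [255.1, 42.1], 'p': 0.91} [ 0.6157 -0.2055  0.09  ]
```

View pics/w6.png

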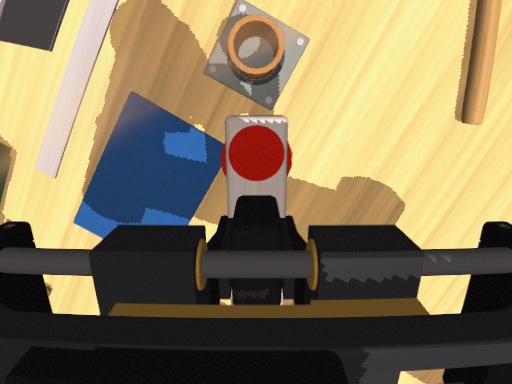

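The wrist view shows the brown core's mouth near (256,44), clear of the held gauge. I'll fit its rim.

Run:
```python
from h import *
m=np.load("m.npy",allow_pickle=True).item()
im=cv2.imread("pics/w6.png")
t=np.linspace(0,2*np.pi,60)
big=cv2.resize(im[0:110,200:315],None,fx=6,fy=6,interpolation=cv2.INTER_CUBIC)
for c,col in(((.6157,-.2055),(255,0,0)),((.614,-.2),(0,255,0))):
    for r in(.02,.026):
        q=proj(m,np.stack([c[0]+r*np.cos(t),c[1]+r*np.sin(t),0*t+.09],1)); q=(q-[200,0]+.5)*6-.5
        cv2.polylines(big,[np.round(q).astype(int)],True,col,1)
cv2.imwrite("pics/w6c.png",big[:600])
```

```text
(no output)
```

View pics/w6c.png

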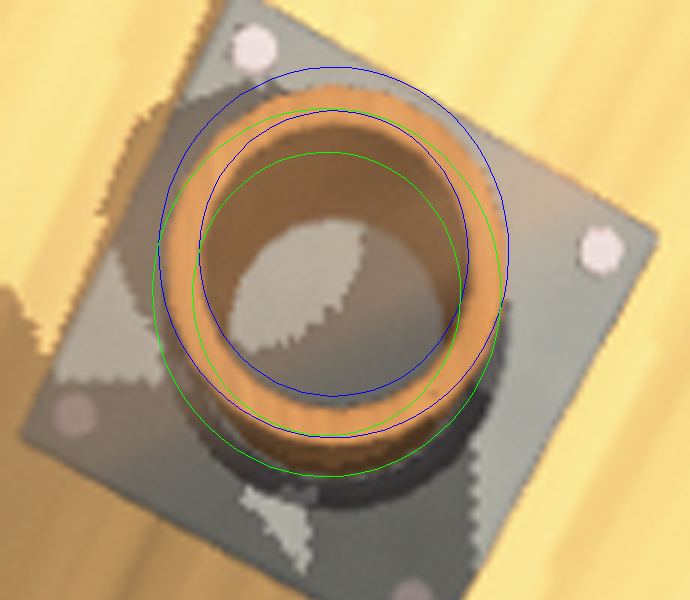

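```bash
python3 look.py w7
python3 - <<'E'
from h import *
from station import read_camera,camera_model
from scipy.optimize import minimize
t=np.linspace(0,2*np.pi,180,endpoint=False)
def fit(im,m,c0,r=.02):
    g=cv2.GaussianBlur(cv2.cvtColor(im,cv2.COLOR_RGB2GRAY).astype(np.float32),(0,0),1.0)
    def val(c,r):
        q=proj(m,np.stack([c[0]+r*np.cos(t),c[1]+r*np.sin(t),0*t+.09],1)).astype(np.float32)
        return cv2.remap(g,q[:,:1],q[:,1:],cv2.INTER_CUBIC)[:,0]
    d=.0012 if im is not None else 0
    best=None
    f=lambda c:-(val(c,r+D)-val(c,r-D)).mean()
    for D in(.003,.0015):
        res=minimize(f,c0,method="Nelder-Mead",options=dict(initial_simplex=np.array(c0)+np.array([[0,0],[.004,0],[0,.004]])));c0=res.x
    return res.x,res.fun
m=np.load("m.npy",allow_pickle=True).item()
print("wrist",fit(cv2.imread("pics/w7.png")[...,::-1],m,(.615,-.2035)))
im=read_camera("top");mt=camera_model("top");cv2.imwrite("pics/t7.png",im[...,::-1])
print("top",fit(im,mt,(.615,-.2)))
for nm,ii,mm,x0,y0,c in(("w7c",cv2.imread("pics/w7.png"),m,200,0,(.6151,-.2037)),("t7c",im[...,::-1],mt,320,120,(.6151,-.2017))):
    k=6 if x0==200 else 12
    big=cv2.resize(ii[y0:y0+(110 if k==6 else 50),x0:x0+(115 if k==6 else 50)],None,fx=k,fy=k,interpolation=cv2.INTER_CUBIC)
    for r in(.02,.026):
        q=proj(mm,np.stack([c[0]+r*np.cos(t),c[1]+r*np.sin(t),0*t+.09],1)); q=(q-[x0,y0]+.5)*k-.5
        cv2.polylines(big,[np.round(q).astype(int)],True,(0,255,0),1)
    cv2.imwrite(f"pics/{nm}.png",big[:600])
E
```

```text
t 7.3 pos [ 0.5561 -0.0936  0.2386] yaw (np.float64(-152.34097446976875), array([-2.47052621e-03,  3.89730889e-04, -9.99996872e-01])) F [-0.2  0.1 -4.3] q [ 0.12  0.29 -0.15 -0.   -1.13  0.36] gw 0.27238762867108424
red [255.9 152.8] [229, 126, 55, 55, 2414] [ 0.5668 -0.1127  0.066 ]
red [223.4 158.9] [221, 144, 5, 31, 116] [ 0.5944 -0.0909  0.066 ]
red [288.5 158.7] [287, 144, 5, 31, 103] [ 0.5332 -0.1232  0.066 ]
wrist (array([ 0.61437027, -0.20387269]), np.float64(-56.195552825927734))
top (array([ 0.61492752, -0.20331667]), np.float64(-4.201808452606201))
```

View pics/w7c.png

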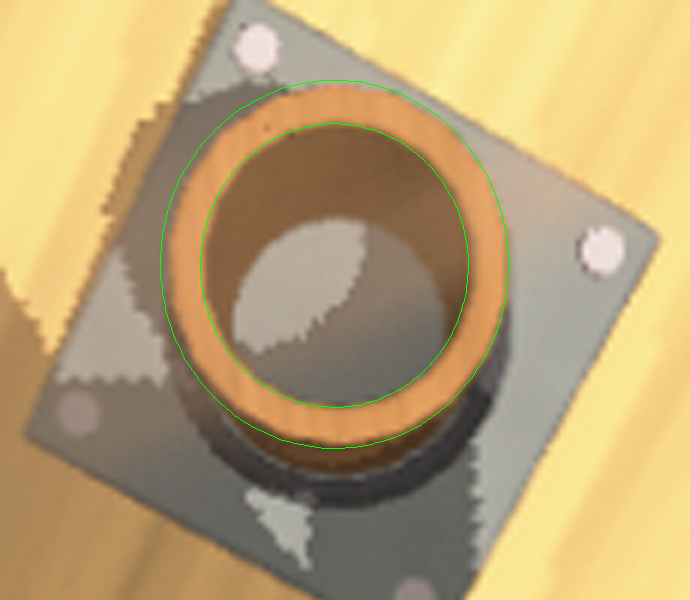

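View pics/t7c.png

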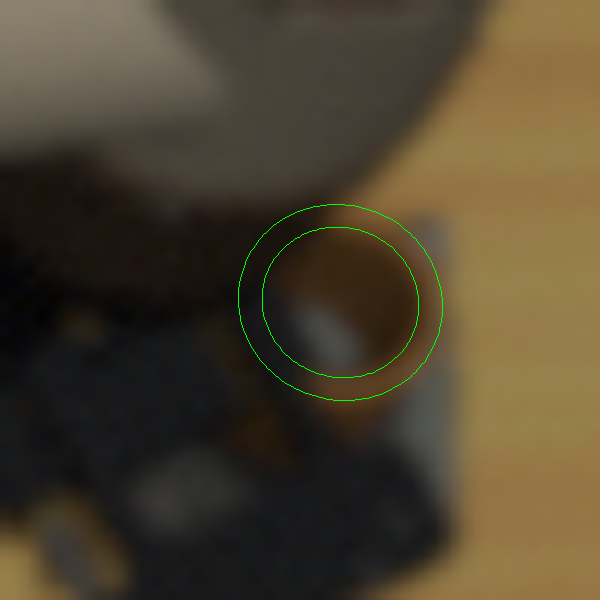

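The green overlay sits on the mouth's inner edge. Wrist and top fits agree: the core is at about (0.6145, -0.2037). Now I'll bring the go plug above it.

carry_out(moves=[1.5,0,-0.8,0,0,0,0,1.5,0,-1.8,0,0,0,0,1.5,0,-2.4,0,0,0,0,1.5,0,-2.6,0,0,0,0,1.5,0,-2.6,0,0,0,0,1.5,0,-2.5,0,0,0,0,1.5,0,-2,0,0,0,0,1.5,-0.1,-1.2,0,0,0,0,1.5,0,-0.6,0,0,0,0,1.5,0,0,0,0,0,0,1.5,0,0,0,0,0,0,1.5,0,0,0,0,0,0])

```text
time: 8.4
eef_pos: [0.6343, -0.2387, 0.2397]
orientation: [0.752, -3.05, -0.001]
ft_force: [-1.2, -0.3, -4.6]
gripper_width: 0.274
```

Run:
```python
from h import *
from station import bot,read_camera
cv2.imwrite("pics/s8.png",cv2.resize(read_camera("scene")[100:250,60:260,::-1],None,fx=3,fy=3))
st=bot.read_state();print(st["eef_pos"],toolyaw(st),st["ft_force"])
rows(st,(.6333,-.2391,st["eef_pos"][2]),-152.33,1.5,1)
```

```text
[ 0.6344089  -0.23858063  0.23989982] (np.float64(-152.27064108908647), array([ 1.02795204e-04,  1.81192446e-04, -9.99999978e-01])) [-0.36395149  0.63576679 -3.49329158]
turn [0.  0.  0.1] shift [-0.0011 -0.0005  0.    ] per row [0.01 0.01 0.06] 1.22450097335205
[1.5, 0.12, 0.01, 0.0, 0.01, 0.01, 0.06]
```

View pics/s8.png

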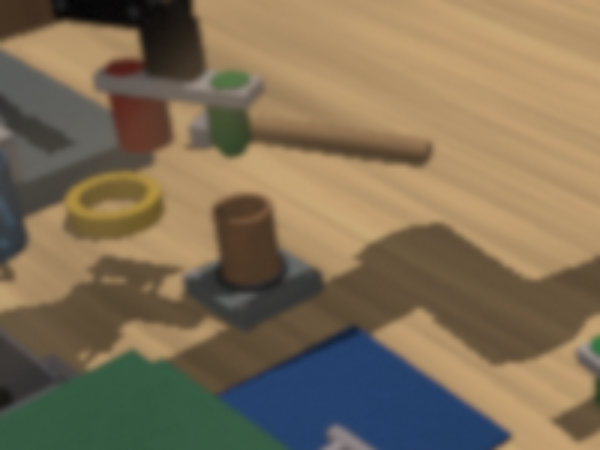

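The scene view shows the green plug above the brown core, with its lower end at about scene pixel (137,150). I'll correct by 1 mm and lower it to just inside the mouth.

carry_out(moves=[1.5,0.1,0,1,0,0,0,1.5,0,0,1.5,0,0,0,1.5,0,0,1.5,0,0,0,1.5,0,0,1.2,0,0,0,1.5,0,0,1,0,0,0,1.5,0,0,0.6,0,0,0,1.5,0,0,0,0,0,0,1.5,0,0,0,0,0,0])

```text
time: 9.12
eef_pos: [0.634, -0.24, 0.1716]
orientation: [0.752, -3.05, 0.001]
ft_force: [0.3, 0.5, -4.3]
gripper_width: 0.272
```

Run:
```python
from h import *
from station import bot,read_camera,camera_model
print(proj(camera_model("scene"),[(.6147,-.2037,.144)]))
cv2.imwrite("pics/s9.png",cv2.resize(read_camera("scene")[110:230,80:230,::-1],None,fx=5,fy=5,interpolation=3))
st=bot.read_state();print(st["eef_pos"],toolyaw(st),st["ft_force"],st["wrist_torque"])
rows(st,(.6333,-.2391,st["eef_pos"][2]),-152.33,1.5,1)
```

```text
[[136.95404626 150.02091695]]
[ 0.63438658 -0.24008729  0.17231059] (np.float64(-152.3108887083089), array([ 1.42406149e-03, -6.98597499e-04, -9.99998742e-01])) [ 0.24917583 -0.41369318 -3.46583941] [ 0.10764919 -0.04860971 -0.04133845]
turn [-0.1  0.1  0. ] shift [-0.0011  0.001   0.    ] per row [-0.07  0.05  0.02] 1.4681257565336696
[1.5, 0.05, 0.14, 0.0, -0.07, 0.05, 0.02]
```

View pics/s9.png

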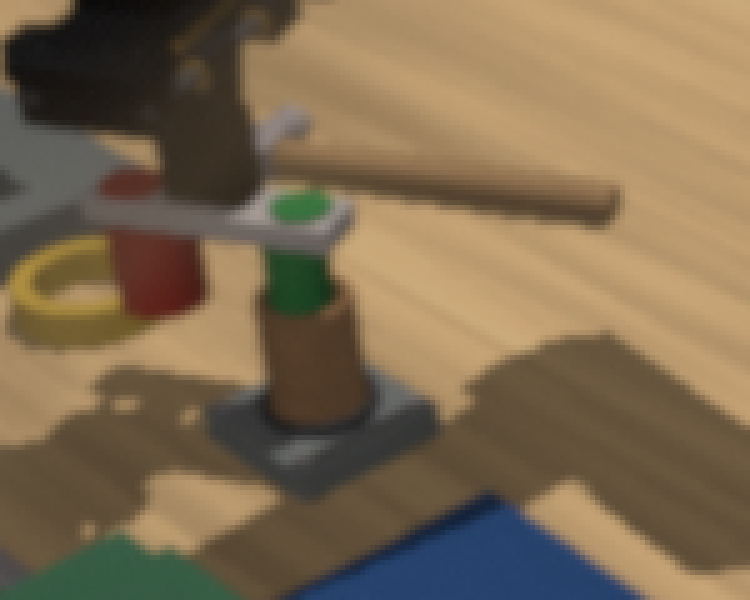

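Run:
```python
from h import *
from station import bot,read_camera,camera_model
m=camera_model("scene");s=read_camera("scene");cv2.imwrite("pics/s10.png",s[...,::-1]); st=bot.read_state();p=st["eef_pos"];print(p,st["ft_force"])
k=8;x0,y0=115,140
big=cv2.resize(s[y0:y0+65,x0:x0+55,::-1],None,fx=k,fy=k,interpolation=cv2.INTER_CUBIC)
t=np.linspace(0,2*np.pi,90)
def circ(c,r,z,col):
    q=proj(m,np.stack([c[0]+r*np.cos(t),c[1]+r*np.sin(t),0*t+z],1));q=(q-[x0,y0]+.5)*k-.5
    cv2.polylines(big,[np.round(q).astype(int)],True,col,1)
c=(.6147,-.2037);circ(c,.026,.09,(255,255,0));circ(c,.026,.02,(255,255,0));circ(c,.02,.09,(255,255,0))
u=np.array([-.4643,.8857]);g=p[:2]+.04*u;z=p[2]-.0956
circ(g,.017,.1,(0,255,255));circ(g,.017,z+.05,(0,255,255))
cv2.imwrite("pics/s10c.png",big)
```

```text
[ 0.63450958 -0.24010457  0.17263588] [-0.00942386 -0.12050283 -3.678502  ]
```

View pics/s10c.png

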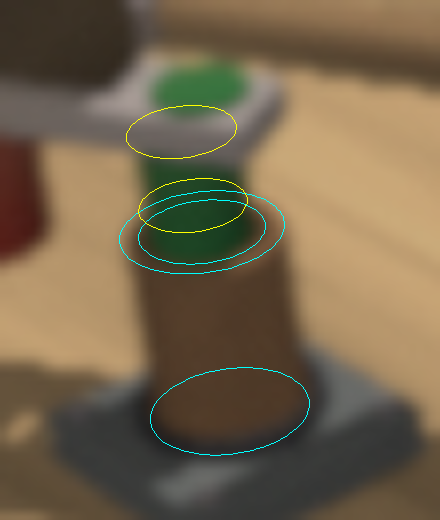

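The plug's tip is inside the mouth with no contact force, but it stands about 1.5–2 mm off toward -tool y. I'll correct that and continue down.

carry_out(moves=[1.5,0.1,0.2,0,0,0,0,1.5,0,0,0.4,0,0,0,1.5,0,0,0.6,0,0,0,1.5,0,0,0.6,0,0,0,1.5,0,0,0.6,0,0,0,1.5,0,0,0.4,0,0,0,1.5,0,0,0.4,0,0,0,1.5,0,0,0,0,0,0,1.5,0,0,0,0,0,0])

```text
time: 9.97
eef_pos: [0.632, -0.2386, 0.1412]
orientation: [0.751, -3.05, -0.0]
ft_force: [0.5, -0.5, -3.2]
gripper_width: 0.275
```

```bash
cat > s.py <<'E'
import sys
from h import *
from station import bot,read_camera,camera_model
im=read_camera("scene");cv2.imwrite(f"pics/{sys.argv[1]}.png",cv2.resize(im[110:230,80:230,::-1],None,fx=5,fy=5,interpolation=3))
st=bot.read_state();print(st["time"],st["eef_pos"].round(4),toolyaw(st),st["ft_force"].round(1),st["wrist_torque"].round(2),st["gripper_width"])
E
python3 s.py s11
```

```text
10.0167 [ 0.6322 -0.2387  0.1416] (np.float64(-152.32611837067336), array([ 1.67029929e-04, -2.41027997e-04, -9.99999957e-01])) [-1.  -0.  -4.6] [ 0.08 -0.11  0.04] 0.27078677733516865
```

View pics/s11.png

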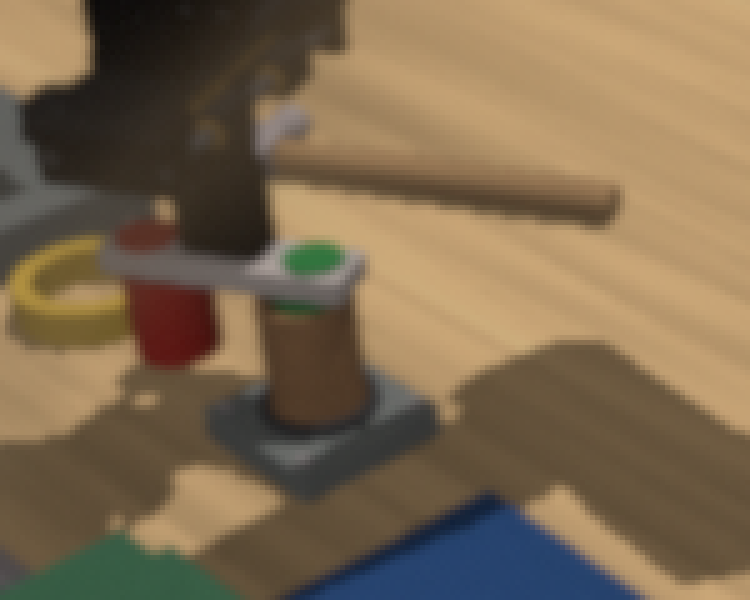

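The plug is nearly in. The bar is about 5 mm above the rim and there is no side force. I'll lower it until it presses lightly.

carry_out(moves=[1.5,0,0,0.3,0,0,0,1.5,0,0,0.2,0,0,0,1.5,0,0,0.1,0,0,0,1.5,0,0,0,0,0,0])

```text
time: 10.35
eef_pos: [0.632, -0.2386, 0.1357]
orientation: [-0.751, 3.05, -0.0]
ft_force: [-0.5, 0.4, -2.8]
gripper_width: 0.27
```

carry_out(moves=[1.5,0,0,0.1,0,0,0,1.5,0,0,0,0,0,0,1.5,0,0,0,0,0,0])

```text
time: 10.6
eef_pos: [0.6321, -0.2386, 0.1356]
orientation: [-0.752, 3.05, -0.001]
ft_force: [-2.0, 1.9, 3.3]
gripper_width: 0.273
```

carry_out(moves=[1.5,0,0,0,0,0,0,1.5,0,0,0,0,0,0,1.5,0,0,0,0,0,0])

```text
time: 10.85
eef_pos: [0.6321, -0.2387, 0.1356]
orientation: [-0.752, 3.05, -0.001]
ft_force: [-2.8, 2.0, 5.8]
gripper_width: 0.276
```

```bash
python3 s.py s12
```

```text
10.9 [ 0.6321 -0.2386  0.1356] (np.float64(-152.31596844571615), array([ 5.89042136e-04, -3.47752992e-04, -9.99999766e-01])) [-2.8  1.9  5.7] [0.89 1.   0.08] 0.27319839787075195
```

View pics/s12.png

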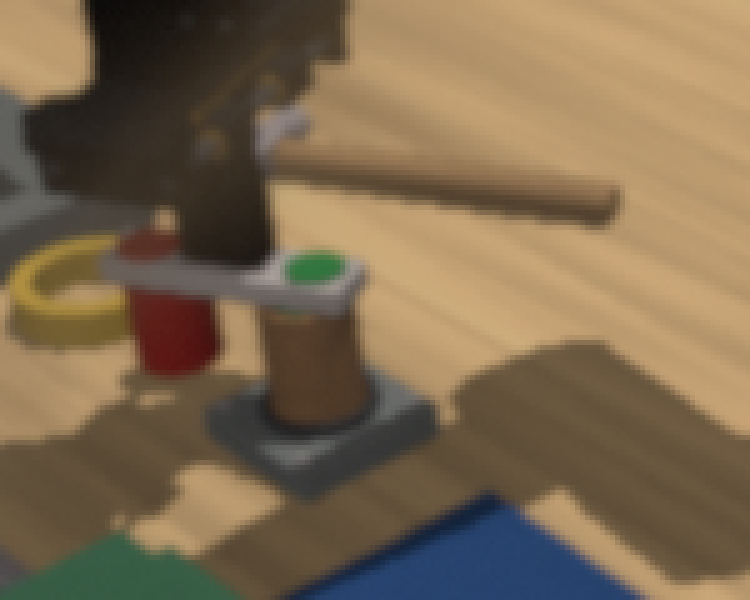

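The go plug is home. The TCP height is 0.1356, exactly 40 mm above the grasp height, the bar meets the rim, and the push is about 9 N. Now I'll draw it out and shift 79 mm so the red plug is over the mouth.

carry_out(moves=[1.5,0,0,-0.4,0,0,0,1.5,0,0,-0.8,0,0,0,1.5,0,0,-1.3,0,0,0,1.5,0,0,-1.5,0,0,0,1.5,0,0,-1.5,0,0,0,1.5,0,0,-1.2,0,0,0,1.5,0,0,-0.4,0,0,0,1.5,0,0,0,0,0,0])

```text
time: 11.57
eef_pos: [0.6327, -0.2388, 0.2067]
orientation: [-0.75, 3.048, -0.002]
ft_force: [-0.2, 0.4, -4.6]
gripper_width: 0.274
```

carry_out(moves=[1.5,0,0.5,0,0,0,0,1.5,0,1.2,0,0,0,0,1.5,0,1.6,0,0,0,0,1.5,0,1.7,0,0,0,0,1.5,0,1.5,0,0,0,0,1.5,0,1,0,0,0,0,1.5,0,0.4,0,0,0,0,1.5,0,0,0,0,0,0,1.5,0,0,0,0,0,0])

```text
time: 12.32
eef_pos: [0.5955, -0.1686, 0.2056]
orientation: [-0.752, 3.05, -0.001]
ft_force: [-0.7, -0.1, -3.4]
gripper_width: 0.274
```

```bash
python3 s.py s13;python3 - <<'E'
from h import *
from station import bot
st=bot.read_state();rows(st,(.5961,-.1683,.1456),-152.33,1.5,1)
E
```

```text
12.3667 [ 0.5956 -0.1689  0.2055] (np.float64(-152.3356299622655), array([ 2.35889494e-04, -2.60958794e-04, -9.99999938e-01])) [ 0.5 -0.  -4.5] [ 0.08 -0.03  0.01] 0.27208939862517323
turn [-0.  0. -0.] shift [ 0.0005  0.0006 -0.0599] per row [-0.02  0.01 -0.01] 59.89193939923284
[1.5, -0.07, 0.03, 5.99, -0.02, 0.01, -0.01]
```

View pics/s13.png

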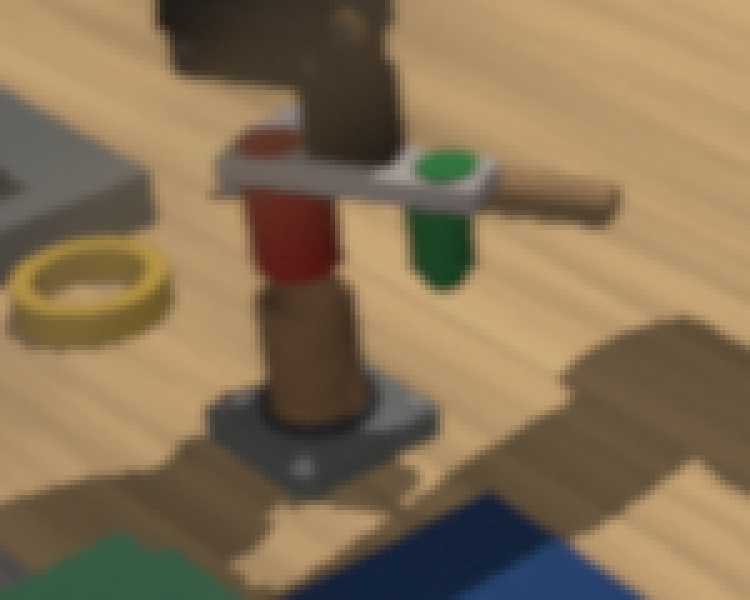

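The red plug (bottom near crop (293,270)) hangs centred about 20 mm above the brown mouth, with green clear to one side. I'll lower it to press.

carry_out(moves=[1.5,0,0,0.5,0,0,0,1.5,0,0,0.6,0,0,0,1.5,0,0,0.5,0,0,0,1.5,0,0,0.3,0,0,0,1.5,0,0,0.2,0,0,0,1.5,0,0,0,0,0,0,1.5,0,0,0,0,0,0,1.5,0,0,0,0,0,0])

```text
time: 13.03
eef_pos: [0.5951, -0.1689, 0.1856]
orientation: [0.751, -3.05, 0.001]
ft_force: [-3.2, 0.2, 5.5]
gripper_width: 0.275
```

carry_out(moves=[1.5,0,0,0,0,0,0,1.5,0,0,0,0,0,0,1.5,0,0,0,0,0,0,1.5,0,0,0,0,0,0])

```text
time: 13.37
eef_pos: [0.5951, -0.1689, 0.1856]
orientation: [0.751, -3.05, 0.001]
ft_force: [-4.3, 1.5, 6.5]
gripper_width: 0.272
```

```bash
python3 s.py s14
```

```text
13.4167 [ 0.5951 -0.1689  0.1856] (np.float64(-152.31947035293686), array([-7.29076075e-05, -6.90873302e-04, -9.99999759e-01])) [-4.6  1.4  5.8] [ 0.31  1.39 -0.01] 0.2732866156639366
```

View pics/s14.png

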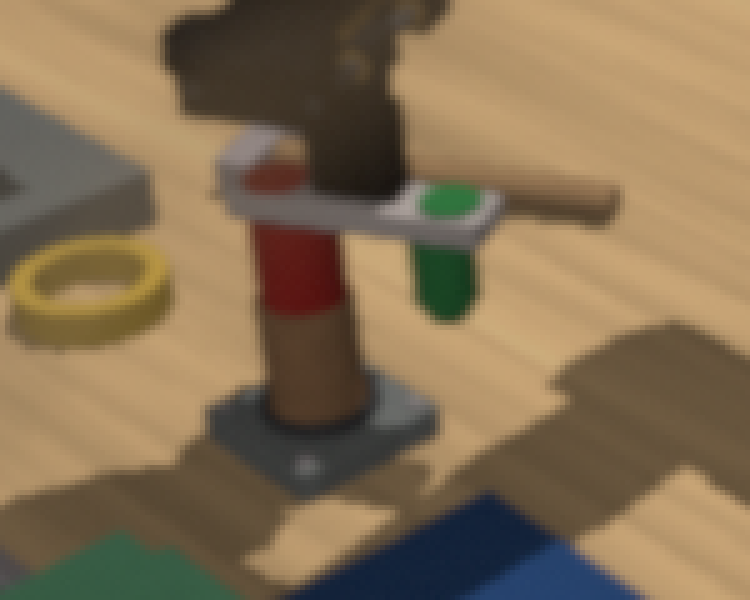

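The no-go plug is refused. It sits on the rim at TCP height 0.1856 (0.090 above grasp height) with about 10 N. Next I'll measure the blue board's middle from the unobstructed first top picture.

Run:
```python
from h import *
from station import camera_model
im=cv2.imread("pics/top0.png"); h=cv2.cvtColor(im,cv2.COLOR_BGR2HSV)
mk=((h[...,0]>100)&(h[...,0]<125)&(h[...,1]>150)).astype(np.uint8)
n,l,s,c=cv2.connectedComponentsWithStats(mk);i=1+np.argmax(s[1:,4]);print(s[i],c[i])
r=cv2.minAreaRect(np.argwhere(l==i)[:,::-1].astype(np.float32));m=camera_model("top")
P=np.array([onz(m,q,.008) for q in cv2.boxPoints(r)]);print(P.round(3),P.mean(0),onz(m,c[i],.008))
print("frame low edge",onz(m,(265,104),.02),onz(m,(355,104),.02))
w=np.array(camera_model("scene")["extrinsics"])
```

```text
[ 250  118   59   40 2198] [279.2611465  137.55186533]
[[ 0.607  0.1    0.008]
 [ 0.737  0.094  0.008]
 [ 0.726 -0.097  0.008]
 [ 0.597 -0.088  0.008]] [0.66670734 0.00249283 0.008     ] [0.66582957 0.00246695 0.008     ]
frame low edge [0.77771362 0.04810154 0.02      ] [ 0.775526   -0.24852136  0.02      ]
```

Run:
```python
import cv2
s=cv2.imread("pics/top0.png")[0:180,180:420]; cv2.imwrite("pics/t0b.png",cv2.resize(s,None,fx=3,fy=3,interpolation=3))
```

```text
(no output)
```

View pics/t0b.png

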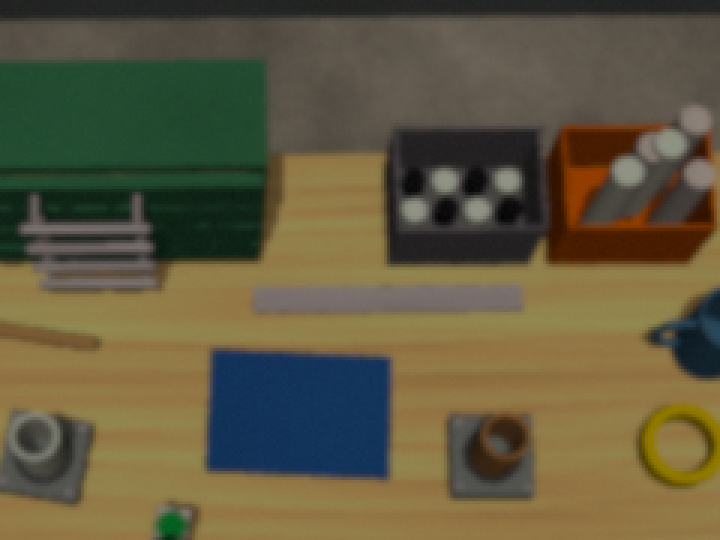

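View pics/scene0.png

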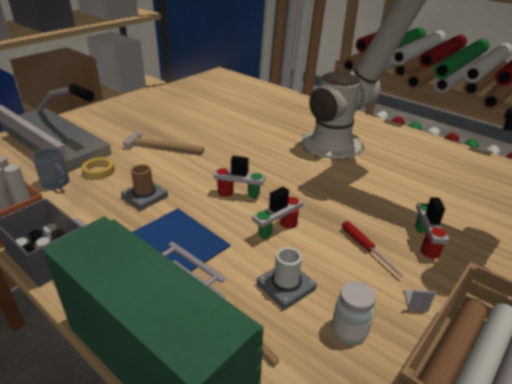

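The board lies at rows 350–478 of the crop, unobstructed, with its middle at about (0.666, 0.001). I'll lift off the core and carry the gauge there.

carry_out(moves=[1.5,0,0,-0.6,0,0,0,1.5,0,0,-1.2,0,0,0,1.5,0,0,-1.2,0,0,0,1.5,-0.7,0.6,-0.4,0,0,0,1.5,-1.5,1.3,0,0,0,0,1.5,-2.2,1.8,0,0,0,0,1.5,-2.4,2,0,0,0,0,1.5,-2.4,2,0,0,0,0,1.5,-2.2,1.8,0,0,0,0,1.5,-1.6,1.3,0,0,0,0,1.5,-0.8,0.7,0,0,0,0,1.5,-0.4,0.3,0,0,0,0])

```text
time: 14.42
eef_pos: [0.6668, 0.0041, 0.2171]
orientation: [0.754, -3.049, -0.001]
ft_force: [-0.6, 0.3, -4.2]
gripper_width: 0.271
```

carry_out(moves=[1.5,0,0,0,0,0,0,1.5,0,0,0,0,0,0])

```text
time: 14.58
eef_pos: [0.666, 0.0013, 0.218]
orientation: [0.75, -3.05, -0.0]
ft_force: [-0.3, 0.3, -4.0]
gripper_width: 0.268
```

```bash
python3 look.py w15
python3 - <<'E'
from h import *
from station import bot,models
m=np.load("m.npy",allow_pickle=True).item()
for d in models.spot_point("wrist","board")[:2]: print(d,onz(m,d["location"],0))
st=bot.read_state();rows(st,(.666,.001,.1036),-152.33,1.5,1)
E
```

```text
t 14.5833 pos [0.666  0.0013 0.218 ] yaw (np.float64(-152.35345316130116), array([-9.94747554e-04, -2.22852637e-04, -9.99999480e-01])) F [-0.3  0.3 -4. ] q [ 0.24  0.47  0.08 -0.   -1.18  0.24] gw 0.26803818770249693
red [256.  152.7] [229, 125, 55, 56, 2413] [ 0.6785 -0.0212  0.066 ]
red [223.5 158.5] [221, 144, 6, 32, 113] [ 0.7044 -0.0012  0.066 ]
red [288.6 159.1] [287, 144, 5, 32, 109] [ 0.6469 -0.0306  0.066 ]
turn [ 0.  -0.  -0.1] shift [ 1.000e-04  4.000e-04 -1.149e-01] per row [ 0.   -0.03 -0.08] 114.88622919189096
[1.5, -0.03, 0.03, 11.49, 0.0, -0.03, -0.08]
```

View pics/w15.png

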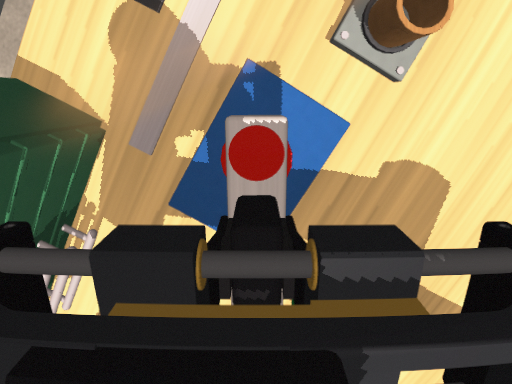

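Run:
```python
from h import *
from station import camera_model
m=np.load("m.npy",allow_pickle=True).item();t=camera_model("top")
a=onz(m,(248,60),.008);b=onz(m,(349,124),.008);print(a,b,(a+b)/2)
for z in(.02,.06,.1,.15,.2): print(z,onz(t,(232,95),z).round(3),onz(m,(94,233),z).round(3),onz(m,(66,228),z).round(3))
```

```text
[ 0.72951412 -0.09975916  0.008     ] [ 0.5938562  -0.09255537  0.008     ] [ 0.66168516 -0.09615727  0.008     ]
0.02 [0.81  0.157 0.02 ] [0.809 0.171 0.02 ] [0.844 0.182 0.02 ]
0.06 [0.793 0.155 0.06 ] [0.797 0.143 0.06 ] [0.827 0.152 0.06 ]
0.1 [0.775 0.153 0.1  ] [0.784 0.115 0.1  ] [0.811 0.123 0.1  ]
0.15 [0.754 0.151 0.15 ] [0.768 0.08  0.15 ] [0.789 0.086 0.15 ]
0.2 [0.732 0.148 0.2  ] [0.752 0.044 0.2  ] [0.768 0.05  0.2  ]
```

The board's -y edge corners, at (248,60) and (349,124), put its middle at about (0.667, 0.004), so the gauge is within about 3 mm of it. The cabinet handle is well clear. I'll set the gauge down.

carry_out(moves=[1.5,0,0.2,1,0,0,0,1.5,0,0,1.8,0,0,0,1.5,0,0,2,0,0,0,1.5,0,0,2,0,0,0,1.5,0,0,1.8,0,0,0,1.5,0,0,1.2,0,0,0,1.5,0,0,0.7,0,0,0,1.5,0,0,0.4,0,0,0,1.5,0,0,0,0,0,0,1.5,0,0,0,0,0,0])

```text
time: 15.52
eef_pos: [0.666, 0.0035, 0.1105]
orientation: [-0.751, 3.049, -0.001]
ft_force: [-0.0, 0.2, -2.6]
gripper_width: 0.273
```

carry_out(moves=[1.5,0,0,0.3,0,0,0,1.5,0,0,0.2,0,0,0,1.5,0,0,0.2,0,0,0,1.5,0,0,0,0,0,0,1.5,0,0,0,0,0,0])

```text
time: 15.93
eef_pos: [0.666, 0.0037, 0.1037]
orientation: [-0.751, 3.049, -0.001]
ft_force: [-0.4, 0.7, 1.4]
gripper_width: 0.274
```

The gauge is on the board: TCP height 0.1037 against 0.1036 expected, and the force has risen by 5 N. I'll let go.

carry_out(moves=[6,0,0,0,0,0,0,6,0,0,0,0,0,0,6,0,0,0,0,0,0,6,0,0,0,0,0,0,6,0,0,0,0,0,0,6,0,0,0,0,0,0,6,0,0,0,0,0,0,6,0,0,0,0,0,0,6,0,0,0,0,0,0,6,0,0,0,0,0,0])

```text
time: 16.77
eef_pos: [0.6654, 0.0036, 0.1025]
orientation: [0.751, -3.05, 0.0]
ft_force: [-0.2, 1.0, 1.2]
gripper_width: 0.692
```

```bash
python3 look.py w16
```

```text
t 16.7667 pos [0.6654 0.0036 0.1025] yaw (np.float64(-152.33003098618664), array([-3.80682124e-05, -2.22141319e-05, -9.99999999e-01])) F [-0.2  1.   1.2] q [ 0.25  0.57 -0.06  0.   -0.94  0.24] gw 0.6918088830027812
red [254.7 152.8] [227, 125, 56, 56, 2443] [ 0.6879 -0.0363  0.066 ]
red [222.1 159.4] [219, 143, 6, 33, 112] [ 0.7034 -0.0237  0.066 ]
red [287.7 158.8] [286, 143, 5, 34, 126] [ 0.6688 -0.0422  0.066 ]
```

View pics/w16.png

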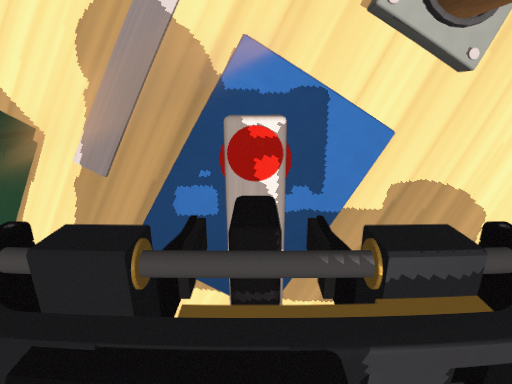

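The fingers, at about (200,250) and (320,250), are clear on both sides, and the gauge stands on the board. I'll back straight up.

carry_out(moves=[6,0,0,-0.5,0,0,0,6,0,0,-1.5,0,0,0,6,0,0,-2.5,0,0,0,6,0,0,-3,0,0,0,6,0,0,-3,0,0,0,6,0,0,-3,0,0,0,6,0,0,-1.5,0,0,0,6,0,0,-0.5,0,0,0,6,0,0,0,0,0,0,6,0,0,0,0,0,0,6,0,0,0,0,0,0])

```text
time: 17.73
eef_pos: [0.6645, 0.0036, 0.2554]
orientation: [0.75, -3.047, -0.001]
ft_force: [0.2, 0.2, -0.7]
gripper_width: 0.691
```

```bash
python3 look.py w17
python3 - <<'E'
from h import *
from station import read_camera
cv2.imwrite("pics/s17.png",cv2.resize(read_camera("scene")[110:310,80:330,::-1],None,fx=3,fy=3,interpolation=3))
E
```

```text
t 17.7333 pos [0.6645 0.0036 0.2554] yaw (np.float64(-152.34084223858554), array([-3.92469433e-03, -3.03391514e-04, -9.99992252e-01])) F [ 0.2  0.2 -0.7] q [ 0.25  0.45  0.14 -0.   -1.26  0.24] gw 0.6910398868684853
red [254.  127.6] [240, 113, 29, 30, 694] [ 0.6882 -0.0368  0.066 ]
green [254.6 212.8] [242, 204, 26, 20, 425] [0.6418 0.0509 0.066 ]
green [301.  282.5] [289, 278, 23, 14, 158] [0.5448 0.1083 0.066 ]
green [300.3 300.2] [290, 296, 22, 9, 144] [0.5319 0.1321 0.066 ]
```

View pics/w17.png

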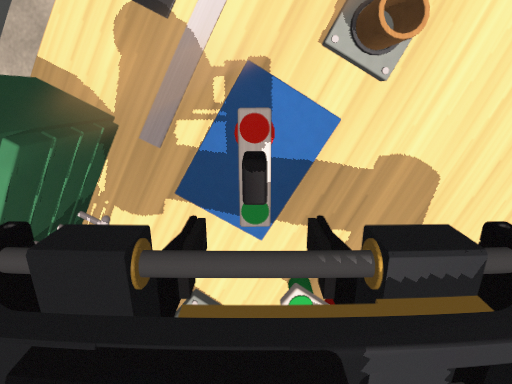

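View pics/s17.png

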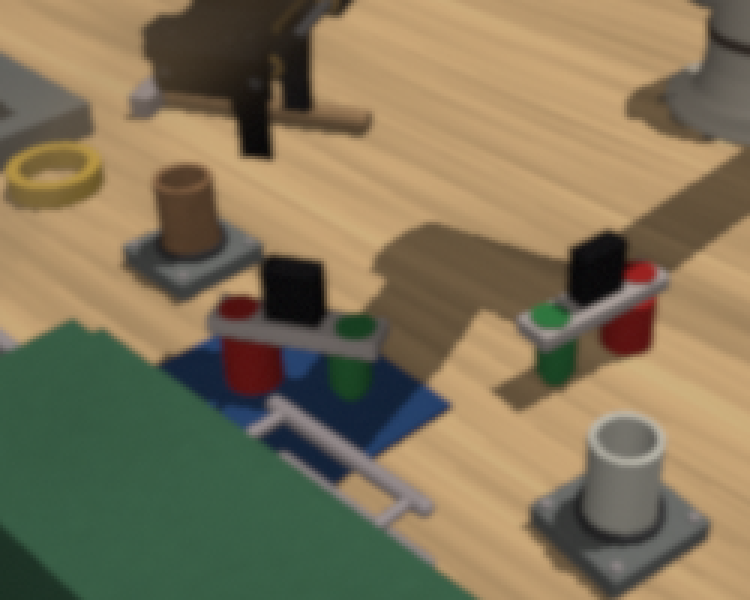

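The gauge stands upright on its plugs in the middle of the blue board: wrist view red (254,128), green (255,213). Its middle is about (0.665, 0.006) and the gripper is clear. I'll hand in the job.

```bash
python3 -c "
from station import bot
print(bot.finish_job())"
```

```text
the job is handed in; nothing more can be done
None
```

I checked the brown core with the gauge nearest the base (0.43 m away; the two look-alikes were at 0.50 and 0.52 m), stood the gauge on the blue board and handed the job in at about 18 s.

- **Go plug:** it went fully home. The tool stopped 40 mm above its grasp height with the bar on the rim, at about 9 N, held for more than 0.2 s.
- **No-go plug:** it was refused. It stopped level with the rim at about 10 N, held for more than 0.3 s.
- **Final placing:** the last pictures show the gauge upright on its plugs, about 3–5 mm from the board's middle, with the gripper open and about 15 cm above. The white core was never approached.

**Disagreements:** estimates of the core's position first differed by about 4–5 mm. The two rim fits then agreed to within 1 mm. In the mouth the go plug still looked 1.5–2 mm off, and I corrected that before seating it. The colour discs turned out to be about 47 mm from the gauge's middle rather than 40 mm; the red plug itself measured about 39 mm, so I aimed by the given 40 mm. No check failed.

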